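# Put the eyepieces away and stack the instrument trays

## Task

Stand the loose microscope eyepiece upright in the tray that already holds its mate, beside it. Then stack the tray with the forceps on that tray where it stands, turned so that the two fronts face opposite ways and it stands level on the lower tray's seats instead of nesting down on the eyepieces. Set things down gently without dropping them, do not let the upper tray bear on the eyepieces, keep the forceps in their tray, and leave the other things on the table alone.

Things in the scene. Friction and masses are not known exactly. Their poses are not given: they have to be found in the camera images.
- tray_eyepieces: Lower tray, the one with an eyepiece in it. Loose grey plastic 180-degree stack-nest tray, 0.15 kg, open on top, same as the other. Rim 200 (x) by 68 (y) mm outside, 56 mm high. Origin: centre of the underside; z up, x along the length, FRONT at -x, marked by a flat pull lip 44 mm wide sticking out 13 mm past the front rim. Walls taper to an underside of 182 by 49 mm.
- tray_eyepieces_in (a point): Point on the middle of the lower tray's floor, 3 mm above its underside. The floor inside is 44 mm wide (y) and clear from x = -72 to +72 mm of the tray's centre; 40 mm up the inside is 53 mm wide. The mouth is 190 by 57 mm. The rear half (+x) is free for the loose eyepiece.
- tray_eyepieces_seats (a point): Point over the tray's centre at seat height, 49 mm above the underside, 7 mm under the rim. The seats are the flat tops of three hollow columns inside the ends: one mid-front, two at the rear corners. A tray turned half round (front over rear) stands on them, its origin at this point, with about 4 mm of play inside the rim. Facing the same way the columns enter its hollows and it nests.
- tray_eyepieces_front (a point): Middle of the front rim of the lower tray: 100 mm from its centre towards its front (-x of the tray), 56 mm above its underside.
- tray_forceps: Upper tray, the one with the forceps in it: same sizes, seats and axes as the other (front with pull lip at -x, origin at the centre of the underside), 0.11 to 0.2 kg. It starts facing anywhere.
- tray_forceps_grip (a point): Point over the forceps tray's centre at mid-height of its rim, 49 mm above the underside. The rim is a vertical-sided band 13 mm deep (43 to 56 mm up) and 5.5 mm thick, 68 mm across: grip it from above across the width (y) here.
- tray_forceps_front (a point): Middle of the front rim of the forceps tray: 100 mm from its centre towards its front (-x of the tray), 56 mm above its underside.
- eyepiece_loose: The eyepiece standing loose on the table: black, round, 38 mm high, 0.07 to 0.12 kg. Its sleeve, 26 mm in diameter, is the foot (z 0 to 14 mm); the body, 32 mm in diameter, from z = 14 to 32 mm, is the place to grip; top 30 mm in diameter. Origin at the centre of its underside, z up.
- eyepiece_stowed: Its mate, alike, standing in the front half of the lower tray, 36 to 48 mm from the tray's centre on the front side. It stays there; the rear half of the tray is free for the loose one.
- forceps: Steel micro forceps, 119 mm long, 12 mm wide, 8 mm high, 25 g, lying loose along the floor of the forceps tray, which carries it. Origin near mid-length at the underside.
- pen: Bystander, loose: blue pen 138 mm long, 10 mm thick, lying on the table between the trays. Origin at mid-length, underside.
- practice_eye: Bystander, loose: practice eyeball in a round black holder, 60 mm in diameter, 37 mm high. Origin at the centre of the underside.
- dropper_bottle: Bystander, loose: small white dropper bottle, 30 mm in diameter, 62 mm high. Origin at the centre of the underside.
Mind the look-alikes: they are no part of the job. Of the things that look like the forceps, take the one that is farthest from the robot's base at the start. What is shaped like the tray_forceps but green is not meant.

How it is judged:
By the outcome, as a careful person would: the job done as asked, in the order asked, and still so for the second after the job is handed in, with the robot touching nothing.
It also fails if it takes over 56 s, if anything falls off the work surface, if the arm or the gripper's body presses on something with over 40 N, if the wrist force passes 120 N, or if a joint passes its speed limit or range.

## Robot

A 7-joint arm with a two-finger parallel gripper is mounted at the origin on the work surface. World frame = base frame: x ahead of the robot, y to its left, z up, the work surface at z = 0. Lengths are in m, angles in rad, forces in N, time in s.
With the tool pointing down it reaches from about 0.4 to 0.875 m from the base axis. Payload 6.5 kg.
Tool frame: the origin (TCP) lies at the very end of the fingers, on their centre line; the grasp point (between the pads) lies 19 mm behind it; z points along the fingers, y is the direction in which the jaws open and shut (so a half turn about z gives the same grasp; the last joint's range is limited). The gripper opens to 88 mm and grips with 3 to 60 N. Pads are 18 mm wide; open, the fingers measure 123 mm over their backs; the gripper's body (75 mm by 187 mm) begins 45 mm behind the grasp point.
Start: joints at [1.132, 0.536, -0.004, 1.538, 0.003, 1.067, -0.071], TCP at [0.237, -0.605, 0.239] pointing down, gripper open.
Joint ranges: [-2.7, 2.7], [-0.37, 2.16], [-1.27, 1.26], [0.24, 2.4], [-1.31, 4.45], [0.19, 1.91], [-2.76, 2.76]. Speed limits (rad/s): [2.39, 2.39, 3.14, 3.14, 3.14, 3.14, 3.14].

## Interface

Orientations are given as [roll, pitch, yaw] about the fixed x, y, z axes, in that order (R = Rz(yaw) Ry(pitch) Rx(roll)).
In Python, from plant import bot gives the robot as it stands.
- The arm moves only by the tool drive_tool, never from a script. Its argument "rows" is a list of rows, each an object with "hand": the gripper command: -1 is fully open, 1 is shut, values between are in proportion; "offset": the shift along the tool's x, y, z in cm, a list of three; "delta_rot": the turn, a rotation vector about the tool's x, y, z in degrees, a list of three. In form: [{"hand": hand, "offset": [tx, ty, tz], "delta_rot": [wx, wy, wz]}, ...]. A call has 1 to 12 rows; each row shifts and turns the commanded pose from where the row before left it, along the tool's axes as they then stand; what a row does not reach is not made up. A row lasts 1/12 s, in which the tool goes at most 41.7 mm and 7.16 degrees, less where a joint would pass 70% of its speed; a pose out of reach is approached as far as the arm can. A call is refused whole if a number of a shift passes 4.17 or a number of a turn 7.16, either way. A call with a gripper value outside its range is refused whole. The fingers move at their own pace and stop on an object; "squeeze" is the grip in N (left out, the last holds). Time passes only in rows, so rows that do not move let the fingers close. It gives the time, the measured TCP pose, the force and the opening at its end, in the units of the state.
- bot.get_obs(): the state, without advancing time (a new reading comes with each control period).
- bot.snapshot(name): name is "scene" or "top" or "wrist"; returns a dict with "color" (420x560x3 uint8, red, green, blue), "fx", "fy", "cx", "cy" (pixels), "rvec" (rotation vector, rad) and "tvec" (3), from world to camera coordinates, as OpenCV has them. Camera axes: x right, y down, z forward; pixel columns grow to the right and rows downward; lengths in m; the calibration is good to about 2 mm. A picture is of the moment at which its call begins. There is no depth.
- bot.job_done(): hands the job in, once; it reports no verdict.
The state is a dict: "time_s": time; "joint_pos": joint angles; "qvel": joint speeds; "tau": joint torques, N m; "eef_pos": TCP position; "tool_rot": TCP orientation; "wrist_force": force on the tool from outside, world axes, zero at the start; "torque": the same for the moment, N m; "opening": finger opening in m.
Only numpy, scipy, OpenCV 4.12 (cv2) and the standard library are available. Lean on these libraries where they do the work, as an engineer would, in place of code of your own. Each camera call takes 0.05 s, during which the arm holds its last target. There are 200 camera calls.

## Working session

There is one attempt and no reset: what is moved stays moved. The work goes in short steps, Python scripts to look and compute and a tool call to move; the robot and the scene stay as the last step left them, time stands still between calls to the robot, and variables do not carry over. Pictures are saved under pics/ and viewed, about 8 in all and at most 12, crops included, and the job is handed in when it is done.

Besides the shell and the picture viewer there is one more tool, called after "Call:" by a JSON object that holds its "api" and its "payload". drive_tool: Moves the arm, as the interface text tells. Its arguments: {"type":"object","properties":{"rows":{"type":"array"},"squeeze":{"type":"number"}},"required":["rows"]}

```bash
mkdir -p pics; cat > h.py <<'E'
import numpy as np, cv2
from plant import bot
from scipy.spatial.transform import Rotation as R
def snap(n,f):
    s=bot.snapshot(n); cv2.imwrite(f'pics/{f}.png',s['color'][:,:,::-1]); np.save(f'pics/{f}.npy',s,allow_pickle=True); return s
def load(f): return np.load(f'pics/{f}.npy',allow_pickle=True).item()
def ray(s,u,v,z):
    M=cv2.Rodrigues(np.array(s['rvec'],float))[0]; t=np.array(s['tvec'],float).ravel()
    d=M.T@np.array([(u-s['cx'])/s['fx'],(v-s['cy'])/s['fy'],1]); c=-M.T@t
    return c+d*(z-c[2])/d[2]
def proj(s,p):
    M=cv2.Rodrigues(np.array(s['rvec'],float))[0]; q=M@np.array(p)+np.array(s['tvec'],float).ravel()
    return s['cx']+s['fx']*q[0]/q[2], s['cy']+s['fy']*q[1]/q[2]
E
python3 - <<'E'
from h import *
a=snap('top','top0'); b=snap('scene','scene0')
for s in (a,b):
    M=cv2.Rodrigues(np.array(s['rvec'],float))[0]; print(s['fx'],-M.T@np.array(s['tvec']).ravel())
cv2.imwrite('pics/both0.png',cv2.resize(a['color'][:,:,::-1],(800,600),interpolation=cv2.INTER_CUBIC))
print(bot.get_obs())
E
```

```text
419.63745404921224 [ 0.33296161 -0.06618023  1.26512924]
470.4692079527902 [ 0.98515213 -0.30423631  0.9309363 ]
{'time_s': 0.1, 'joint_pos': array([ 1.1318176 ,  0.53712899, -0.00444161,  1.53874049,  0.00259193,
        1.06728935, -0.07118239]), 'qvel': array([ 0.00155443, -0.00054445,  0.00063257, -0.00324943, -0.00036073,
        0.00088206,  0.00160577]), 'tau': array([ 1.77604790e-03, -5.72081566e+01,  9.93233062e-01, -2.52231914e+01,
       -5.62552689e-02,  1.33891666e-02,  4.25839494e-05]), 'eef_pos': array([ 0.23652848, -0.60485613,  0.23791484]), 'tool_rot': array([-3.14003589e+00,  1.06658069e-04,  3.72866728e-01]), 'wrist_force': array([-0.00796057, -0.00995659,  0.37705697]), 'torque': array([-1.74830307e-02, -8.90678859e-05, -1.82886733e-02]), 'opening': 0.08782652054115833}
```

View pics/both0.png

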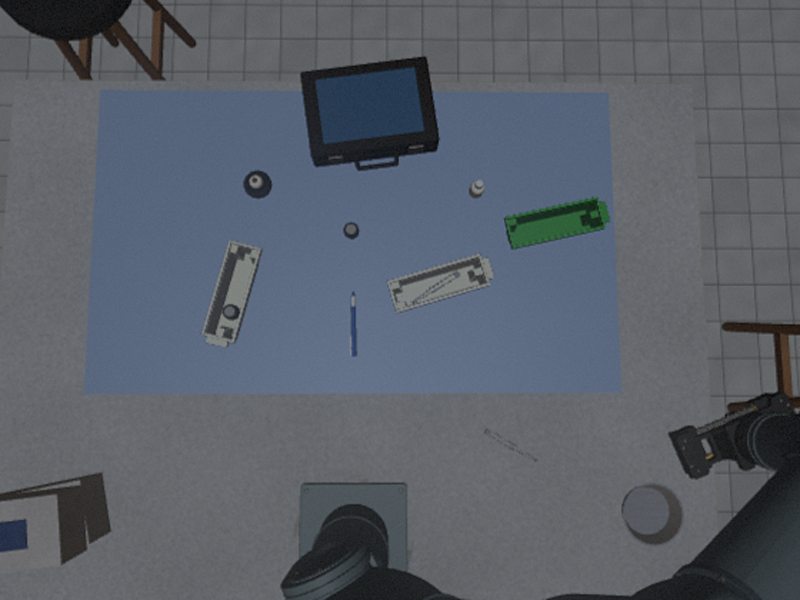

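View pics/scene0.png

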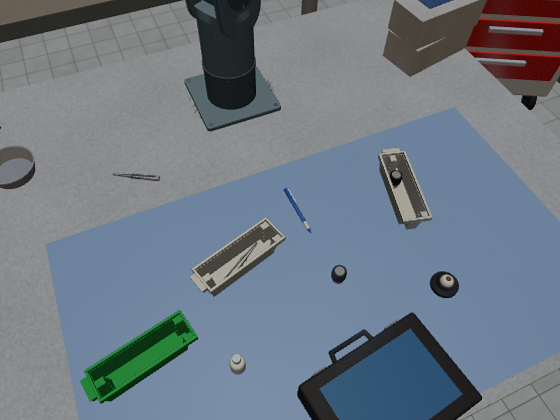

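Top view (800x600): lower tray at (232,293) with its lip at the bottom (218,342); loose eyepiece at (351,230). The forceps tray is at (440,283), lip to the right (490,268). The pen lies between the trays. The scene view agrees.

```bash
cat > meas.py <<'E'
from h import *
s=load('top0'); c=s['color'].astype(int); hsv=cv2.cvtColor(s['color'],cv2.COLOR_RGB2HSV)
k=560/800
def near(mask,u,v):
    n,l,st,ce=cv2.connectedComponentsWithStats(mask.astype(np.uint8))
    i=min(range(1,n),key=lambda i: np.hypot(*(ce[i]-[u*k,v*k]))-(st[i,4]>60)*30)
    return l==i
roi=np.zeros(c.shape[:2],bool); roi[70:270,70:420]=1
blue=(c[:,:,2]-c[:,:,0]>28)
m=roi&~blue
for name,(u,v),h in (('low',(232,293),.056),('fc',(440,283),.056),('eye',(351,230),.038),('prac',(257,184),.037),('bot',(477,188),.062)):
    q=near(m,u,v).astype(np.uint8)
    cn=max(cv2.findContours(q,cv2.RETR_EXTERNAL,cv2.CHAIN_APPROX_NONE)[0],key=cv2.contourArea)[:,0]
    P=np.array([ray(s,x,y,h)[:2] for x,y in cn],np.float32)
    (cx,cy),wh,an=cv2.minAreaRect(P*1000)
    print(name,len(cn),'c',cx,cy,'size',wh,'ang',an)
P=[ray(s,x*k,y*k,.005) for x,y in((353,292),(353,356))]; print('pen',P)
for n,p in (('lowfront',(218,342)),('fcfront',(490,268))): print(n,ray(s,p[0]*k,p[1]*k,.056))
E
python3 meas.py
```

```text
low 183 c 490.9769592285156 247.445556640625 size (74.26883697509766, 215.18235778808594) ang 75.19918823242188
fc 178 c 515.301513671875 -178.67379760742188 size (71.52327728271484, 214.74607849121094) ang 16.541179656982422
eye 30 c 626.8960571289062 6.8442535400390625 size (31.985416412353516, 32.05293273925781) ang 45.712059020996094
prac 55 c 725.6495361328125 204.181396484375 size (61.792930603027344, 56.40972900390625) ang 33.66588592529297
bot 33 c 708.7938842773438 -252.34678649902344 size (29.603017807006836, 36.75867462158203) ang 88.92130279541016
pen [array([0.50082132, 0.00327889, 0.005     ]), array([0.36569705, 0.00263353, 0.005     ])]
lowfront [0.39305484 0.27062143 0.056     ]
fcfront [ 0.54338521 -0.27967201  0.056     ]
```

Call:
{"api": "drive_tool", "payload": {"rows": [{"hand": -1,"offset": [0,0,0],"delta_rot": [0,0,-6]},{"hand": -1,"offset": [0,0,0],"delta_rot": [0,0,-6]},{"hand": -1,"offset": [0,0,0],"delta_rot": [0,0,-6]},{"hand": -1,"offset": [0,0,0],"delta_rot": [0,0,-6]},{"hand": -1,"offset": [0,0,0],"delta_rot": [0,0,-6]},{"hand": -1,"offset": [0,0,0],"delta_rot": [0,0,-6]},{"hand": -1,"offset": [0,0,0],"delta_rot": [0,0,-6]},{"hand": -1,"offset": [0,0,0],"delta_rot": [0,0,-6]},{"hand": -1,"offset": [0,0,0],"delta_rot": [0,0,-5.8]},{"hand": -1,"offset": [3.46,1.11,0],"delta_rot": [0,0,0]},{"hand": -1,"offset": [3.46,1.11,0],"delta_rot": [0,0,0]},{"hand": -1,"offset": [3.46,1.11,0],"delta_rot": [0,0,0]}]}}

```text
time_s: 1.1
eef_pos: [0.2955, -0.5124, 0.2381]
tool_rot: [-3.141, -0.001, 1.31]
wrist_force: [0.7, -0.5, -0.0]
opening: 0.0882
```

Call:
{"api": "drive_tool", "payload": {"rows": [{"hand": -1,"offset": [3.46,1.11,0],"delta_rot": [0,0,0]},{"hand": -1,"offset": [3.46,1.11,0],"delta_rot": [0,0,0]},{"hand": -1,"offset": [3.46,1.11,0],"delta_rot": [0,0,0]},{"hand": -1,"offset": [3.46,1.11,0],"delta_rot": [0,0,0]},{"hand": -1,"offset": [3.46,1.11,0],"delta_rot": [0,0,0]},{"hand": -1,"offset": [3.46,1.11,0],"delta_rot": [0,0,0]},{"hand": -1,"offset": [3.46,1.11,0],"delta_rot": [0,0,0]},{"hand": -1,"offset": [3.46,1.11,0],"delta_rot": [0,0,0]},{"hand": -1,"offset": [3.46,1.11,0],"delta_rot": [0,0,0]},{"hand": -1,"offset": [3.46,1.11,0],"delta_rot": [0,0,0]},{"hand": -1,"offset": [3.46,1.11,0],"delta_rot": [0,0,0]},{"hand": -1,"offset": [3.46,1.11,0],"delta_rot": [0,0,0]}]}}

```text
time_s: 2.1
eef_pos: [0.531, -0.1448, 0.2385]
tool_rot: [-3.141, 0.0, 1.312]
wrist_force: [0.3, -1.3, 1.2]
opening: 0.0881
```

Call:
{"api": "drive_tool", "payload": {"rows": [{"hand": -1,"offset": [3.46,1.11,0],"delta_rot": [0,0,0]},{"hand": -1,"offset": [3.46,1.11,0],"delta_rot": [0,0,0]},{"hand": -1,"offset": [3.46,1.11,0],"delta_rot": [0,0,0]},{"hand": -1,"offset": [3.46,1.11,1.5],"delta_rot": [0,0,0]},{"hand": -1,"offset": [3.46,1.11,1.5],"delta_rot": [0,0,0]},{"hand": -1,"offset": [0,0,1.5],"delta_rot": [0,0,0]},{"hand": -1,"offset": [0,0,1.5],"delta_rot": [0,0,0]},{"hand": -1,"offset": [0,0,0],"delta_rot": [0,0,0]},{"hand": -1,"offset": [0,0,0],"delta_rot": [0,0,0]}]}}

```text
time_s: 2.85
eef_pos: [0.6278, 0.0064, 0.1779]
tool_rot: [-3.139, 0.001, 1.312]
wrist_force: [-1.0, 0.5, 0.4]
opening: 0.0884
```

```bash
python3 - <<'E'
from h import *
o=bot.get_obs(); s=snap('wrist','w1')
M=cv2.Rodrigues(np.array(s['rvec'],float))[0]; print('cam',-M.T@np.array(s['tvec']).ravel(),M[2],s['fx']); print(o['eef_pos'],o['tool_rot'],o['joint_pos'])
print('expect eye',proj(s,[.627,.007,.038]),'tcp',proj(s,o['eef_pos']))
E
```

```text
cam [0.64898752 0.08539587 0.32429446] [-0.08165627 -0.30186105 -0.94984849] 324.3447365164009
[0.62775278 0.00635983 0.17786853] [-3.13934816e+00  9.36819203e-04  1.31158953e+00] [ 0.20081486  0.60177654 -0.40389099  1.63085426  0.27351155  0.96778954
 -0.55545726]
expect eye (np.float64(280.24192731272933), np.float64(200.80216332980322)) tcp (np.float64(280.8695699929226), np.float64(277.02579790578034))
```

View pics/w1.png

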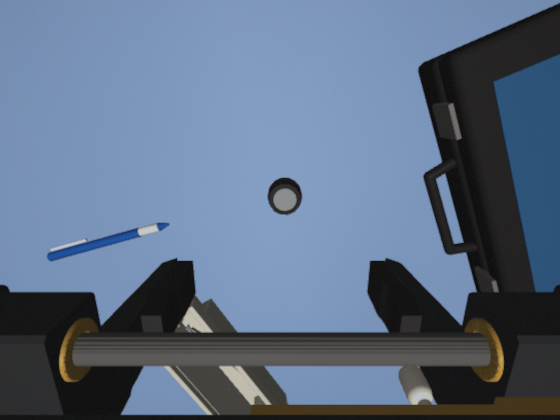

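Wrist view: eyepiece top disc at (285,199), about 5 px right of the expected (280,201); nothing is in the way of the descent.

```bash
cat >> h.py <<'E'
def togo(p,yaw_deg=None,o=None):
    o=o or bot.get_obs(); Rm=R.from_euler('xyz',o['tool_rot'])
    print('cm tool',np.round(Rm.inv().apply(np.array(p)-o['eef_pos'])*100,2),'yaw now',np.round(np.degrees(o['tool_rot']),2))
E
python3 - <<'E'
from h import *
s=load('w1'); g=cv2.cvtColor(s['color'],cv2.COLOR_RGB2GRAY)
for nm,m in (('disc',(g>110)),('blob',None)):
    q=np.zeros_like(g)
    sub=s['color'].astype(int)[170:225,255:315]
    mm=((sub[:,:,2]-sub[:,:,0])<30) if nm=='blob' else ((sub[:,:,2]-sub[:,:,0])<30)&(sub[:,:,0]>70)
    ys,xs=np.nonzero(mm); print(nm,len(xs),xs.mean()+255,ys.mean()+170,xs.min()+255,xs.max()+255,ys.min()+170,ys.max()+170)
    p=ray(s,xs.mean()+255,ys.mean()+170,.038 if nm=='disc' else .03); print(p)
    togo([p[0],p[1],.007])
E
```

```text
disc 443 284.45823927765235 199.2370203160271 270 296 188 214
[0.63111359 0.00745472 0.038     ]
cm tool [ 0.19  0.23 17.19] yaw now [-1.7998e+02  2.0000e-02  7.5120e+01]
blob 968 284.349173553719 195.650826446281 268 301 178 214
[0.63139489 0.00867771 0.03      ]
cm tool [ 0.32  0.23 17.19] yaw now [-1.7998e+02  2.0000e-02  7.5120e+01]
```

Call:
{"api": "drive_tool", "payload": {"rows": [{"hand": -1,"offset": [0.1,0.1,2.5],"delta_rot": [0,0,0]},{"hand": -1,"offset": [0.1,0.1,2.5],"delta_rot": [0,0,0]},{"hand": -1,"offset": [0,0,2.5],"delta_rot": [0,0,0]},{"hand": -1,"offset": [0,0,2.5],"delta_rot": [0,0,0]},{"hand": -1,"offset": [0,0,2.5],"delta_rot": [0,0,0]},{"hand": -1,"offset": [0,0,2],"delta_rot": [0,0,0]},{"hand": -1,"offset": [0,0,1.4],"delta_rot": [0,0,0]},{"hand": -1,"offset": [0,0,0.8],"delta_rot": [0,0,0]},{"hand": -1,"offset": [0,0,0.4],"delta_rot": [0,0,0]},{"hand": -1,"offset": [0,0,0],"delta_rot": [0,0,0]}]}}

```text
time_s: 3.73
eef_pos: [0.6313, 0.0079, 0.008]
tool_rot: [3.141, -0.0, 1.311]
wrist_force: [-0.9, 0.2, 0.4]
opening: 0.0883
```

Call:
{"api": "drive_tool", "payload": {"rows": [{"hand": 0.2,"offset": [0,0,0],"delta_rot": [0,0,0]},{"hand": 0.3,"offset": [0,0,0],"delta_rot": [0,0,0]},{"hand": 1,"offset": [0,0,0],"delta_rot": [0,0,0]},{"hand": 1,"offset": [0,0,0],"delta_rot": [0,0,0]},{"hand": 1,"offset": [0,0,0],"delta_rot": [0,0,0]},{"hand": 1,"offset": [0,0,0],"delta_rot": [0,0,0]}], "squeeze": 20}}

```text
time_s: 4.23
eef_pos: [0.6311, 0.0081, 0.008]
tool_rot: [3.141, -0.0, 1.312]
wrist_force: [-0.2, -0.0, -0.1]
opening: 0.0501
```

Call:
{"api": "drive_tool", "payload": {"rows": [{"hand": 1,"offset": [0,0,0],"delta_rot": [0,0,0]},{"hand": 1,"offset": [0,0,0],"delta_rot": [0,0,0]},{"hand": 1,"offset": [0,0,0],"delta_rot": [0,0,0]},{"hand": 1,"offset": [0,0,0],"delta_rot": [0,0,0]},{"hand": 1,"offset": [0,0,0],"delta_rot": [0,0,0]},{"hand": 1,"offset": [0,0,0],"delta_rot": [0,0,0]}], "squeeze": 20}}

```text
time_s: 4.73
eef_pos: [0.631, 0.0082, 0.0077]
tool_rot: [3.142, -0.0, 1.312]
wrist_force: [0.6, -0.4, 0.4]
opening: 0.0311
```

Call:
{"api": "drive_tool", "payload": {"rows": [{"hand": 1,"offset": [0,0,-1],"delta_rot": [0,0,0]},{"hand": 1,"offset": [0,0,-2],"delta_rot": [0,0,0]},{"hand": 1,"offset": [0,0,-3],"delta_rot": [0,0,0]},{"hand": 1,"offset": [0,0,-3],"delta_rot": [0,0,0]},{"hand": 1,"offset": [1.5,-1.2,-2.5],"delta_rot": [0,0,0]},{"hand": 1,"offset": [2.6,-2.0,-2],"delta_rot": [0,0,0]},{"hand": 1,"offset": [2.6,-2.1,-2],"delta_rot": [0,0,0]},{"hand": 1,"offset": [2.6,-2.1,0],"delta_rot": [0,0,0]},{"hand": 1,"offset": [2.6,-2.1,0],"delta_rot": [0,0,0]},{"hand": 1,"offset": [2.6,-2.1,0],"delta_rot": [0,0,0]},{"hand": 1,"offset": [2.6,-2.1,0],"delta_rot": [0,0,0]},{"hand": 1,"offset": [2.5,-1.8,0],"delta_rot": [0,0,0]}]}}

```text
time_s: 5.73
eef_pos: [0.5299, 0.239, 0.1635]
tool_rot: [3.142, -0.0, 1.313]
wrist_force: [0.8, -0.6, -1.1]
opening: 0.031
```

Call:
{"api": "drive_tool", "payload": {"rows": [{"hand": 1,"offset": [0,0,0],"delta_rot": [0,0,0]},{"hand": 1,"offset": [0,0,0],"delta_rot": [0,0,0]},{"hand": 1,"offset": [0,0,0],"delta_rot": [0,0,0]}]}}

```text
time_s: 5.98
eef_pos: [0.5316, 0.2365, 0.163]
tool_rot: [3.141, 0.001, 1.312]
wrist_force: [-0.1, -1.0, -0.6]
opening: 0.0314
```

```bash
python3 - <<'E'
from h import *
o=bot.get_obs(); s=snap('wrist','w2'); np.save('pics/o2.npy',o,allow_pickle=True)
print(o['eef_pos'],o['tool_rot'],o['joint_pos'],o['opening'])
y=np.radians(-14.8);c=np.array([.497,.2458]);u=np.array([np.cos(y),np.sin(y)]);v=np.array([-u[1],u[0]])
for a in(-.1,.1):
  for b in(-.034,.034): print(a,b,np.round(proj(s,[*(c+a*u+b*v),.056])))
print('eye',np.round(proj(s,[*(c-.042*u),.041])),'lip',np.round(proj(s,[*(c-.113*u),.056])))
E
```

```text
[0.53163274 0.23646278 0.16298356] [3.14104402e+00 8.07857950e-04 1.31156017e+00] [-0.1730478   0.5530344  -0.43580746  1.76653319  0.29152597  0.88629776
 -0.99710773] 0.03137822989295185
-0.1 -0.034 [122. 250.]
-0.1 0.034 [108. 171.]
0.1 -0.034 [356. 250.]
0.1 0.034 [362. 171.]
eye [191. 207.] lip [ 99. 212.]
```

View pics/w2.png

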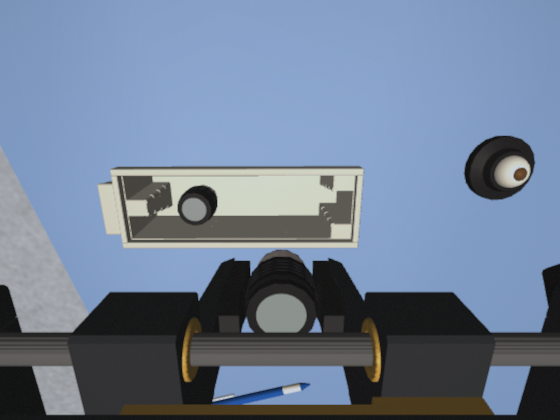

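Wrist view: the lower tray's rim corners are at about (113,169), (362,168), (359,247) and (124,247). The lip is on the left, the mate at (197,205), and the held eyepiece sits upright between the pads.

```bash
cat > m2.py <<'E'
from h import *
s=load('w2'); o=np.load('pics/o2.npy',allow_pickle=True).item()
c=s['color'].astype(int); m=((c[:,:,2]-c[:,:,0])<25).astype(np.uint8)
# outer edges by scanning from outside inward
top=[(u,np.nonzero(m[150:200,u])[0][0]+150) for u in range(150,340,5)]
bot_=[(u,250+0-np.nonzero(m[230:256,u][::-1])[0][0]+5) for u in (list(range(140,225,5)))+list(range(335,352,3))]
rt=[(370-np.nonzero(m[v,340:371][::-1])[0][0],v) for v in range(180,240,4)]
W=lambda L:np.array([ray(s,u,v,.056)[:2] for u,v in L])
T,B,Rr=W(top),W(bot_),W(rt)
def fit(P):
    d=cv2.fitLine(P.astype(np.float32),cv2.DIST_HUBER,0,.001,.0001).ravel(); d=d if d[0]>0 else np.r_[-d[:2],d[2:]]; return d
t,b,r=fit(T),fit(B),fit(Rr)
for n,f in(('T',t),('B',b),('R',r)): print(n,np.degrees(np.arctan2(f[1],f[0])),f[2:])
y=(np.arctan2(t[1],t[0])+np.arctan2(b[1],b[0]))/2
u=np.array([np.cos(y),np.sin(y)]);v=np.array([-u[1],u[0]])
print('width',(t[2:]-b[2:])@v,'yaw',np.degrees(y))
mid=((t[2:]+b[2:])/2)@v; end=r[2:]@u
cen=u*(end-.100)+v*mid; print('centre',cen,'frontrim',[ray(s,p,q,.056)[:2]@u-cen@u for p,q in((112,170),(123,246))])
e=ray(s,196,209,.041)[:2]-cen; print('mate',e@u,e@v)
tg=cen+.035*u; print('target',tg); togo([*tg,.03],o=o)
E
python3 m2.py
```

```text
T -14.813187 [0.49199957 0.28556055]
B -14.826875 [0.46397752 0.22222917]
R 75.45192 [0.59476024 0.22220702]
width 0.06839219 yaw -14.820031
centre [0.49828258 0.24852532] frontrim [np.float64(-0.0975362881078784), np.float64(-0.09876901910359115)]
mate -0.038165744028989375 -0.005009192883917822
target [0.53211826 0.23957288]
cm tool [ 0.32 -0.04 13.3 ] yaw now [1.7997e+02 5.0000e-02 7.5150e+01]
```

Call:
{"api": "drive_tool", "payload": {"rows": [{"hand": 1,"offset": [0.1,0,2],"delta_rot": [0,0,0]},{"hand": 1,"offset": [0.1,0,2.5],"delta_rot": [0,0,0]},{"hand": 1,"offset": [0.1,0,2.5],"delta_rot": [0,0,0]},{"hand": 1,"offset": [0,0,2],"delta_rot": [0,0,0]},{"hand": 1,"offset": [0,0,1.5],"delta_rot": [0,0,0]},{"hand": 1,"offset": [0,0,1],"delta_rot": [0,0,0]},{"hand": 1,"offset": [0,0,1],"delta_rot": [0,0,0]},{"hand": 1,"offset": [0,0,1],"delta_rot": [0,0,0]},{"hand": 1,"offset": [0,0,0.8],"delta_rot": [0,0,0]},{"hand": 1,"offset": [0,0,0.4],"delta_rot": [0,0,0]},{"hand": 1,"offset": [0,0,0.2],"delta_rot": [0,0,0]},{"hand": 1,"offset": [0,0,0],"delta_rot": [0,0,0]}]}}

```text
time_s: 7.03
eef_pos: [0.5321, 0.2403, 0.0136]
tool_rot: [-3.142, 0.0, 1.312]
wrist_force: [0.4, 0.5, -0.9]
opening: 0.031
```

Call:
{"api": "drive_tool", "payload": {"rows": [{"hand": 1,"offset": [0,0,0.1],"delta_rot": [0,0,0]},{"hand": 1,"offset": [0,0,0.1],"delta_rot": [0,0,0]},{"hand": 1,"offset": [0,0,0.05],"delta_rot": [0,0,0]},{"hand": 1,"offset": [0,0,0],"delta_rot": [0,0,0]},{"hand": 1,"offset": [0,0,0],"delta_rot": [0,0,0]}]}}

```text
time_s: 7.45
eef_pos: [0.5322, 0.2402, 0.0114]
tool_rot: [3.141, -0.0, 1.312]
wrist_force: [-0.3, -0.5, -1.3]
opening: 0.0314
```

Call:
{"api": "drive_tool", "payload": {"rows": [{"hand": 1,"offset": [0,0,0.05],"delta_rot": [0,0,0]},{"hand": 1,"offset": [0,0,0.05],"delta_rot": [0,0,0]},{"hand": 1,"offset": [0,0,0],"delta_rot": [0,0,0]},{"hand": 1,"offset": [0,0,0],"delta_rot": [0,0,0]}]}}

```text
time_s: 7.78
eef_pos: [0.5323, 0.2403, 0.0106]
tool_rot: [3.141, -0.0, 1.312]
wrist_force: [-1.5, -1.5, 4.6]
opening: 0.0311
```

Call:
{"api": "drive_tool", "payload": {"rows": [{"hand": 0.1,"offset": [0,0,0],"delta_rot": [0,0,0]},{"hand": 0.1,"offset": [0,0,0],"delta_rot": [0,0,0]},{"hand": 0.1,"offset": [0,0,0],"delta_rot": [0,0,0]},{"hand": 0.1,"offset": [0,0,0],"delta_rot": [0,0,0]},{"hand": 0.1,"offset": [0,0,0],"delta_rot": [0,0,0]},{"hand": 0.1,"offset": [0,0,-0.5],"delta_rot": [0,0,0]},{"hand": 0.1,"offset": [0,0,-1],"delta_rot": [0,0,0]},{"hand": 0.1,"offset": [0,0,-1.5],"delta_rot": [0,0,0]},{"hand": 0.1,"offset": [0,0,-2],"delta_rot": [0,0,0]},{"hand": 0.1,"offset": [0,0,-3],"delta_rot": [0,0,0]},{"hand": -1,"offset": [0,0,-3.5],"delta_rot": [0,0,0]},{"hand": -1,"offset": [0,0,-4],"delta_rot": [0,0,0]}]}}

```text
time_s: 8.78
eef_pos: [0.5312, 0.2398, 0.1666]
tool_rot: [-3.14, 0.001, 1.312]
wrist_force: [1.0, -0.6, -1.0]
opening: 0.051
```

```bash
python3 - <<'E'
from h import *
s=snap('wrist','w3'); o=bot.get_obs(); print(o['eef_pos'],o['tool_rot'],o['opening'])
togo([.5135,-.1725,.2])
E
```

```text
[0.53551429 0.2425143  0.17517547] [ 3.13337099 -0.00711763  1.31204535] 0.05498135326758012
cm tool [-40.66   8.51  -2.7 ] yaw now [179.53  -0.41  75.17]
```

View pics/w3.png

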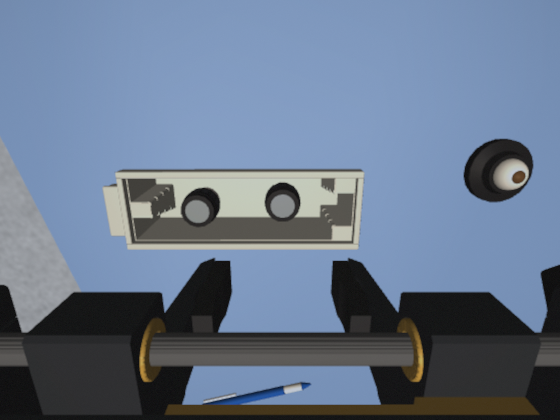

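The loose eyepiece now stands upright at (282,203), beside its mate at (198,208). On to the forceps tray.

Call:
{"api": "drive_tool", "payload": {"rows": [{"hand": -1,"offset": [-3.36,0.73,-1],"delta_rot": [0,0,0]},{"hand": -1,"offset": [-3.36,0.73,-1],"delta_rot": [0,0,0]},{"hand": -1,"offset": [-3.36,0.73,-1],"delta_rot": [0,0,0]},{"hand": -1,"offset": [-3.36,0.73,0],"delta_rot": [0,0,0]},{"hand": -1,"offset": [-3.36,0.73,0],"delta_rot": [0,0,0]},{"hand": -1,"offset": [-3.36,0.73,0],"delta_rot": [0,0,0]},{"hand": -1,"offset": [-3.36,0.73,0],"delta_rot": [0,0,0]},{"hand": -1,"offset": [-3.36,0.73,0],"delta_rot": [0,0,0]},{"hand": -1,"offset": [-3.36,0.73,0],"delta_rot": [0,0,0]},{"hand": -1,"offset": [-3.36,0.73,0],"delta_rot": [0,0,0]},{"hand": -1,"offset": [-3.36,0.73,0],"delta_rot": [0,0,0]},{"hand": -1,"offset": [-3.36,0.73,0],"delta_rot": [0,0,0]}]}}

```text
time_s: 9.83
eef_pos: [0.5134, -0.1737, 0.1961]
tool_rot: [3.14, 0.0, 1.312]
wrist_force: [0.2, 0.5, 0.9]
opening: 0.088
```

Call:
{"api": "drive_tool", "payload": {"rows": [{"hand": -1,"offset": [0,0,0],"delta_rot": [0,0,-6.3]},{"hand": -1,"offset": [0,0,0],"delta_rot": [0,0,-6.3]},{"hand": -1,"offset": [0,0,0],"delta_rot": [0,0,-6.3]},{"hand": -1,"offset": [0,0,0],"delta_rot": [0,0,-6.3]},{"hand": -1,"offset": [0,0,0],"delta_rot": [0,0,-6.2]},{"hand": -1,"offset": [0,0,0],"delta_rot": [0,0,0]},{"hand": -1,"offset": [0,0,0],"delta_rot": [0,0,0]},{"hand": -1,"offset": [0,0,0],"delta_rot": [0,0,0]}]}}

```text
time_s: 10.5
eef_pos: [0.5136, -0.172, 0.1956]
tool_rot: [3.141, 0.0, 1.857]
wrist_force: [0.7, -0.2, 0.2]
opening: 0.088
```

```bash
python3 - <<'E'
from h import *
o=bot.get_obs(); s=snap('wrist','w4'); np.save('pics/o4.npy',o,allow_pickle=True)
print(o['eef_pos'],o['tool_rot'],o['joint_pos'],o['opening'])
y=np.radians(106.5);c=np.array([.5135,-.1725]);u=np.array([np.cos(y),np.sin(y)]);v=np.array([-u[1],u[0]])
for a in(-.1,.1):
  for b in(-.034,.034): print(a,b,np.round(proj(s,[*(c+a*u+b*v),.056])))
E
```

```text
[ 0.51361491 -0.17202185  0.19557038] [3.14122394e+00 3.42332748e-04 1.85667496e+00] [ 0.62557785  0.4537045  -0.49427405  1.84434117  0.26693741  0.90883381
  0.29396061] 0.08798244020716584
-0.1 -0.034 [314. 297.]
-0.1 0.034 [247. 297.]
0.1 -0.034 [321.  84.]
0.1 0.034 [239.  85.]
```

View pics/w4.png

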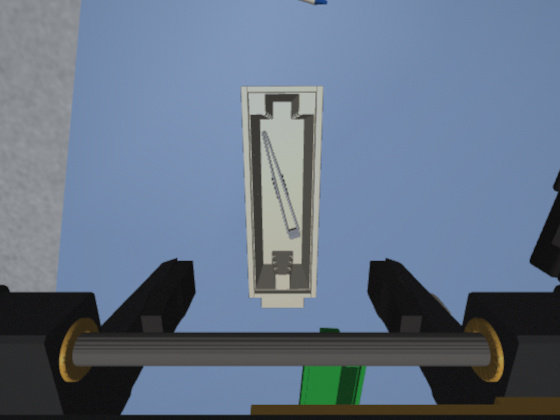

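Wrist view: forceps tray with its rim from (243,88)–(323,87) down to (250,297)–(317,297) and the lip at the bottom (283,300). The forceps lie inside, (265,133) to (293,233).

```bash
cat > m4.py <<'E'
from h import *
s=load('w4'); o=np.load('pics/o4.npy',allow_pickle=True).item()
c=s['color'].astype(int); m=((c[:,:,2]-c[:,:,0])<25).astype(np.uint8)
L=[(np.nonzero(m[v,225:280])[0][0]+225,v) for v in range(100,255,5)]
Rr=[(340-np.nonzero(m[v,285:341][::-1])[0][0],v) for v in range(100,255,5)]
T=[(u,np.nonzero(m[70:110,u])[0][0]+70) for u in range(252,316,4)]
W=lambda P:np.array([ray(s,a,b,.056)[:2] for a,b in P])
def fit(P):
    d=cv2.fitLine(P.astype(np.float32),cv2.DIST_HUBER,0,.001,.0001).ravel(); return d if d[1]>0 else np.r_[-d[:2],d[2:]]
l,r,t=fit(W(L)),fit(W(Rr)),fit(W(T))
for n,f in(('L',l),('R',r),('T',t)): print(n,np.degrees(np.arctan2(f[1],f[0])),f[2:])
y=(np.arctan2(l[1],l[0])+np.arctan2(r[1],r[0]))/2
u=np.array([np.cos(y),np.sin(y)]);v=np.array([-u[1],u[0]])
print('width',(l[2:]-r[2:])@v,'yaw',np.degrees(y))
cen=u*(t[2:]@u-.1)+v*((l[2:]+r[2:])/2@v); print('centre',cen,'front',[(ray(s,p,q,.056)[:2]-cen)@u for p,q in((250,297),(317,297))])
togo([*cen,.030],o=o)
E
python3 m4.py
```

```text
L 106.676285 [ 0.4761055  -0.15947716]
R 106.57989 [ 0.5405407  -0.14048532]
T 16.432842 [ 0.48223686 -0.07862787]
width 0.06717533 yaw 106.62808
centre [ 0.5152383  -0.17313638] front [np.float64(-0.09914633062710576), np.float64(-0.099409861936671)]
cm tool [-0.15  0.12 16.56] yaw now [1.7998e+02 2.0000e-02 1.0638e+02]
```

Call:
{"api": "drive_tool", "payload": {"rows": [{"hand": -1,"offset": [-0.1,0.1,2.5],"delta_rot": [0,0,-0.25]},{"hand": -1,"offset": [-0.05,0,2.5],"delta_rot": [0,0,0]},{"hand": -1,"offset": [0,0,2.5],"delta_rot": [0,0,0]},{"hand": -1,"offset": [0,0,2.5],"delta_rot": [0,0,0]},{"hand": -1,"offset": [0,0,2],"delta_rot": [0,0,0]},{"hand": -1,"offset": [0,0,1.5],"delta_rot": [0,0,0]},{"hand": -1,"offset": [0,0,1.2],"delta_rot": [0,0,0]},{"hand": -1,"offset": [0,0,1],"delta_rot": [0,0,0]},{"hand": -1,"offset": [0,0,0.6],"delta_rot": [0,0,0]},{"hand": -1,"offset": [0,0,0.2],"delta_rot": [0,0,0]},{"hand": -1,"offset": [0,0,0],"delta_rot": [0,0,0]}]}}

```text
time_s: 11.47
eef_pos: [0.5151, -0.1731, 0.0302]
tool_rot: [3.142, 0.0, 1.864]
wrist_force: [-0.8, 0.5, -0.2]
opening: 0.0886
```

Call:
{"api": "drive_tool", "payload": {"rows": [{"hand": -0.6,"offset": [0,0,0],"delta_rot": [0,0,0]},{"hand": -0.5,"offset": [0,0,0],"delta_rot": [0,0,0]},{"hand": 0,"offset": [0,0,0],"delta_rot": [0,0,0]},{"hand": 0,"offset": [0,0,0],"delta_rot": [0,0,0]},{"hand": 0,"offset": [0,0,0],"delta_rot": [0,0,0]},{"hand": 0,"offset": [0,0,0],"delta_rot": [0,0,0]},{"hand": 0,"offset": [0,0,0],"delta_rot": [0,0,0]},{"hand": 0,"offset": [0,0,0],"delta_rot": [0,0,0]}], "squeeze": 25}}

```text
time_s: 12.13
eef_pos: [0.5153, -0.1734, 0.0308]
tool_rot: [3.141, 0.001, 1.864]
wrist_force: [-1.9, -0.8, 6.6]
opening: 0.0675
```

Call:
{"api": "drive_tool", "payload": {"rows": [{"hand": 0,"offset": [0,0,-0.3],"delta_rot": [0,0,0]},{"hand": 0,"offset": [0,0,-0.7],"delta_rot": [0,0,0]},{"hand": 0,"offset": [0,0,-1.2],"delta_rot": [0,0,0]},{"hand": 0,"offset": [0,0,-1.8],"delta_rot": [0,0,0]},{"hand": 0,"offset": [0,0,-2],"delta_rot": [0,0,0]},{"hand": 0,"offset": [0,0,-2],"delta_rot": [0,0,0]},{"hand": 0,"offset": [0,0,-2],"delta_rot": [0,0,0]},{"hand": 0,"offset": [0,0,-2],"delta_rot": [0,0,0]},{"hand": 0,"offset": [0,0,-2],"delta_rot": [0,0,0]},{"hand": 0,"offset": [0,0,-1.5],"delta_rot": [0,0,0]},{"hand": 0,"offset": [0,0,-0.5],"delta_rot": [0,0,0]},{"hand": 0,"offset": [0,0,0],"delta_rot": [0,0,0]}]}}

```text
time_s: 13.13
eef_pos: [0.5157, -0.1733, 0.1919]
tool_rot: [3.139, 0.002, 1.864]
wrist_force: [-0.6, -0.6, -1.4]
opening: 0.0673
```

Call:
{"api": "drive_tool", "payload": {"rows": [{"hand": 0,"offset": [0,0,0],"delta_rot": [0,0,-3]},{"hand": 0,"offset": [0,0,0],"delta_rot": [0,0,-5]},{"hand": 0,"offset": [0,0,0],"delta_rot": [0,0,-6]},{"hand": 0,"offset": [0,0,0],"delta_rot": [0,0,-6]},{"hand": 0,"offset": [0,0,0],"delta_rot": [0,0,-6]},{"hand": 0,"offset": [0,0,0],"delta_rot": [0,0,-6]},{"hand": 0,"offset": [0,0,0],"delta_rot": [0,0,-6]},{"hand": 0,"offset": [0,0,0],"delta_rot": [0,0,-6]},{"hand": 0,"offset": [0,0,0],"delta_rot": [0,0,-6]},{"hand": 0,"offset": [0,0,0],"delta_rot": [0,0,-5]},{"hand": 0,"offset": [0,0,0],"delta_rot": [0,0,-3.5]},{"hand": 0,"offset": [0,0,0],"delta_rot": [0,0,0]}]}}

```text
time_s: 14.13
eef_pos: [0.514, -0.173, 0.189]
tool_rot: [3.141, -0.002, 2.887]
wrist_force: [-0.2, -1.4, -1.6]
opening: 0.0671
```

```bash
python3 - <<'E'
from h import *
o=bot.get_obs(); print(o['eef_pos'],o['tool_rot'],o['joint_pos'],o['opening'],o['wrist_force'],o['torque'])
togo([.4987,.248,.19])
E
```

```text
[ 0.51403064 -0.17299811  0.18903474] [ 3.14107873e+00 -2.19175814e-03  2.88741835e+00] [ 0.7966184   0.52274139 -0.72819462  1.83601785  0.42122199  0.94564472
  1.19826168] 0.06711675601089465 [-0.17298129 -1.36620705 -1.62283245] [ 0.01658459 -0.08166814 -0.05649236]
cm tool [12.07 40.36 -0.05] yaw now [ 1.7997e+02 -1.3000e-01  1.6544e+02]
```

Call:
{"api": "drive_tool", "payload": {"rows": [{"hand": 0,"offset": [0.29,0.96,0],"delta_rot": [0,0,0]},{"hand": 0,"offset": [0.57,1.92,0],"delta_rot": [0,0,0]},{"hand": 0,"offset": [0.86,2.88,0],"delta_rot": [0,0,0]},{"hand": 0,"offset": [0.86,2.88,0],"delta_rot": [0,0,0]},{"hand": 0,"offset": [0.86,2.88,0],"delta_rot": [0,0,0]},{"hand": 0,"offset": [0.86,2.88,0],"delta_rot": [0,0,0]},{"hand": 0,"offset": [0.86,2.88,0],"delta_rot": [0,0,0]},{"hand": 0,"offset": [0.86,2.88,0],"delta_rot": [0,0,0]},{"hand": 0,"offset": [0.86,2.88,0],"delta_rot": [0,0,0]},{"hand": 0,"offset": [0.86,2.88,0],"delta_rot": [0,0,0]},{"hand": 0,"offset": [0.86,2.88,0],"delta_rot": [0,0,0]},{"hand": 0,"offset": [0.86,2.88,0],"delta_rot": [0,0,0]}]}}

```text
time_s: 15.13
eef_pos: [0.5027, 0.1594, 0.1899]
tool_rot: [-3.141, -0.001, 2.884]
wrist_force: [0.5, 0.2, -1.0]
opening: 0.0675
```

Call:
{"api": "drive_tool", "payload": {"rows": [{"hand": 0,"offset": [0.86,2.88,0],"delta_rot": [0,0,0]},{"hand": 0,"offset": [0.86,2.88,0],"delta_rot": [0,0,0]},{"hand": 0,"offset": [0.57,1.92,0],"delta_rot": [0,0,0]},{"hand": 0,"offset": [0.29,0.96,0],"delta_rot": [0,0,0]},{"hand": 0,"offset": [0,0,0],"delta_rot": [0,0,0]},{"hand": 0,"offset": [0,0,0.4],"delta_rot": [0,0,0]},{"hand": 0,"offset": [0,0,1],"delta_rot": [0,0,0]},{"hand": 0,"offset": [0,0,1.5],"delta_rot": [0,0,0]},{"hand": 0,"offset": [0,0,1.5],"delta_rot": [0,0,0]},{"hand": 0,"offset": [0,0,0.6],"delta_rot": [0,0,0]},{"hand": 0,"offset": [0,0,0],"delta_rot": [0,0,0]},{"hand": 0,"offset": [0,0,0],"delta_rot": [0,0,0]}]}}

```text
time_s: 16.13
eef_pos: [0.5008, 0.2464, 0.1399]
tool_rot: [-3.141, -0.001, 2.884]
wrist_force: [-0.3, 0.4, -0.8]
opening: 0.0675
```

```bash
python3 - <<'E'
from h import *
o=bot.get_obs(); print(o['eef_pos'],o['tool_rot'],o['joint_pos'],o['opening'],o['wrist_force'])
np.save('pics/o5.npy',o,allow_pickle=True)
w=snap('wrist','w5'); s=snap('scene','s5'); t=snap('top','t5')
ps=proj(s,[.4987,.248,.1]); pt=proj(t,[.4987,.248,.1]); print(ps,pt)
def crop(im,p,r=70,k=5.7): 
    x,y=int(p[0]),int(p[1]); x=min(max(x,r),560-r);y=min(max(y,r),420-r); return cv2.resize(im['color'][y-r:y+r,x-r:x+r,::-1],(400,400),interpolation=cv2.INTER_CUBIC)
cv2.imwrite('pics/c5.png',np.hstack([crop(s,ps),cv2.resize(w['color'][:,:,::-1],(400,400))]))
E
```

```text
[0.50076763 0.2464118  0.13988203] [-3.14079684e+00 -6.07741491e-04  2.88380648e+00] [ 5.48818640e-04  6.26168617e-01 -7.26949413e-01  1.82977446e+00
  5.25446480e-01  8.89165742e-01  3.38399959e-01] 0.06749811735100912 [-0.30726706  0.35558791 -0.75333488]
(np.float64(409.6334875593459), np.float64(172.23637850955424)) (np.float64(157.46239960029538), np.float64(200.73009565828178))
```

View pics/c5.png

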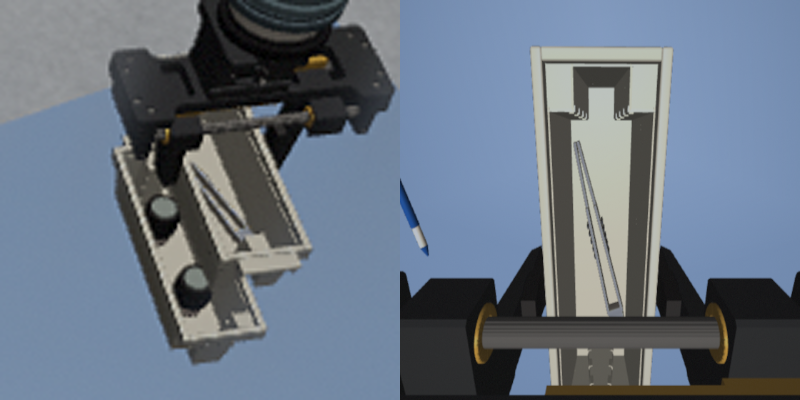

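The scene crop shows the forceps tray held over the lower tray with its lip over the lower tray's rear end; both eyepieces are upright. The wrist picture shows the forceps flat in the tray. Next: where the held tray sits relative to the TCP.

```bash
cat > m5.py <<'E'
from h import *
s=load('w5'); o=np.load('pics/o5.npy',allow_pickle=True).item(); z=o['eef_pos'][2]+.0255
c=s['color'].astype(int); m=((c[:,:,2]-c[:,:,0])<25).astype(np.uint8)
L=[(np.nonzero(m[v,60:280])[0][0]+60,v) for v in range(65,230,5)]
Rr=[(500-np.nonzero(m[v,285:501][::-1])[0][0],v) for v in range(65,230,5)]
T=[(u,np.nonzero(m[20:110,u])[0][0]+20) for u in range(200,380,6)]
Rm=R.from_euler('xyz',o['tool_rot'])
W=lambda P:np.array([Rm.inv().apply(ray(s,a,b,z)-o['eef_pos'])[:2] for a,b in P])
l,r,t=W(L),W(Rr),W(T)
pl,pr=np.polyfit(l[:,0],l[:,1],1),np.polyfit(r[:,0],r[:,1],1)
print('angles L R deg',np.degrees([pl[0],pr[0]]),'edges at x=0',pl[1],pr[1],'mid',(pl[1]+pr[1])/2,'at rear',np.median(t[:,0]),np.std(t[:,0]))
# same sensor: express lower-tray w2 and loose tray w4 centres in their tool frames
for f,cen in(('o2',[.49828,.24852]),('o4',[.51524,-.17314])):
    q=np.load(f'pics/{f}.npy',allow_pickle=True).item(); print(f,R.from_euler('xyz',q['tool_rot']).inv().apply(np.array([*cen,q['eef_pos'][2]])-q['eef_pos'])*1000)
E
python3 m5.py
```

```text
angles L R deg [0.14867198 0.22499818] edges at x=0 -0.03325826170628273 0.0340927520743391 mid 0.00041724518402818517 at rear 0.09993535796085379 5.2265237243577345e-05
o2 [ 3.10462318e+00 -3.53290641e+01 -2.18909587e-02]
o4 [-1.53104231e+00  1.24381839e+00  9.82735469e-04]
```

Call:
{"api": "drive_tool", "payload": {"rows": [{"hand": 0,"offset": [0.15,0.1,0.4],"delta_rot": [0,0,-0.15]},{"hand": 0,"offset": [0.1,0,0.8],"delta_rot": [0,0,0]},{"hand": 0,"offset": [0,0,1],"delta_rot": [0,0,0]},{"hand": 0,"offset": [0,0,1],"delta_rot": [0,0,0]},{"hand": 0,"offset": [0,0,0.8],"delta_rot": [0,0,0]},{"hand": 0,"offset": [0,0,0.6],"delta_rot": [0,0,0]},{"hand": 0,"offset": [0,0,0.4],"delta_rot": [0,0,0]},{"hand": 0,"offset": [0,0,0.2],"delta_rot": [0,0,0]},{"hand": 0,"offset": [0,0,0],"delta_rot": [0,0,0]},{"hand": 0,"offset": [0,0,0],"delta_rot": [0,0,0]}]}}

```text
time_s: 17.12
eef_pos: [0.4987, 0.2492, 0.0884]
tool_rot: [3.141, 0.0, 2.888]
wrist_force: [-1.0, -0.9, -1.2]
opening: 0.0675
```

Call:
{"api": "drive_tool", "payload": {"rows": [{"hand": 0,"offset": [0,-0.08,0.1],"delta_rot": [0,0,0]},{"hand": 0,"offset": [0,0,0.2],"delta_rot": [0,0,0]},{"hand": 0,"offset": [0,0,0.2],"delta_rot": [0,0,0]},{"hand": 0,"offset": [0,0,0.15],"delta_rot": [0,0,0]},{"hand": 0,"offset": [0,0,0.1],"delta_rot": [0,0,0]},{"hand": 0,"offset": [0,0,0],"delta_rot": [0,0,0]},{"hand": 0,"offset": [0,0,0],"delta_rot": [0,0,0]}]}}

```text
time_s: 17.7
eef_pos: [0.4983, 0.2482, 0.0806]
tool_rot: [-3.142, -0.0, 2.888]
wrist_force: [-0.1, 0.2, -0.6]
opening: 0.0676
```

Call:
{"api": "drive_tool", "payload": {"rows": [{"hand": 0,"offset": [0,0,0.05],"delta_rot": [0,0,0]},{"hand": 0,"offset": [0,0,0.05],"delta_rot": [0,0,0]},{"hand": 0,"offset": [0,0,0.05],"delta_rot": [0,0,0]},{"hand": 0,"offset": [0,0,0],"delta_rot": [0,0,0]},{"hand": 0,"offset": [0,0,0],"delta_rot": [0,0,0]}]}}

```text
time_s: 18.12
eef_pos: [0.4984, 0.2484, 0.0798]
tool_rot: [-3.141, 0.0, 2.888]
wrist_force: [-2.1, -0.5, 4.8]
opening: 0.0674
```

Contact is at TCP z 0.0798, which puts the underside at about 49 mm, the seat height. Releasing.

Call:
{"api": "drive_tool", "payload": {"rows": [{"hand": -0.7,"offset": [0,0,0],"delta_rot": [0,0,0]},{"hand": -0.8,"offset": [0,0,0],"delta_rot": [0,0,0]},{"hand": -0.9,"offset": [0,0,0],"delta_rot": [0,0,0]},{"hand": -1,"offset": [0,0,0],"delta_rot": [0,0,0]},{"hand": -1,"offset": [0,0,0],"delta_rot": [0,0,0]},{"hand": -1,"offset": [0,0,0],"delta_rot": [0,0,0]},{"hand": -1,"offset": [0,0,-0.5],"delta_rot": [0,0,0]},{"hand": -1,"offset": [0,0,-1],"delta_rot": [0,0,0]},{"hand": -1,"offset": [0,0,-2],"delta_rot": [0,0,0]},{"hand": -1,"offset": [0,0,-3],"delta_rot": [0,0,0]},{"hand": -1,"offset": [0,0,-3],"delta_rot": [0,0,0]},{"hand": -1,"offset": [0,0,-3],"delta_rot": [0,0,0]}]}}

```text
time_s: 19.12
eef_pos: [0.498, 0.2484, 0.2063]
tool_rot: [3.141, -0.0, 2.888]
wrist_force: [0.6, 0.7, 1.3]
opening: 0.0883
```

Call:
{"api": "drive_tool", "payload": {"rows": [{"hand": -1,"offset": [0,0,-3],"delta_rot": [0,0,0]},{"hand": -1,"offset": [0,-3,-2],"delta_rot": [0,0,0]},{"hand": -1,"offset": [0,-3,-1],"delta_rot": [0,0,0]},{"hand": -1,"offset": [0,-3,0],"delta_rot": [0,0,0]},{"hand": -1,"offset": [0,-3,0],"delta_rot": [0,0,0]},{"hand": -1,"offset": [0,-3,0],"delta_rot": [0,0,0]},{"hand": -1,"offset": [0,-3,0],"delta_rot": [0,0,0]},{"hand": -1,"offset": [0,-2,0],"delta_rot": [0,0,0]},{"hand": -1,"offset": [0,0,0],"delta_rot": [0,0,0]},{"hand": -1,"offset": [0,0,0],"delta_rot": [0,0,0]}]}}

```text
time_s: 19.95
eef_pos: [0.4482, 0.054, 0.2649]
tool_rot: [-3.141, 0.001, 2.886]
wrist_force: [0.1, 1.1, 0.6]
opening: 0.088
```

```bash
python3 - <<'E'
from h import *
w=snap('wrist','w6'); s=snap('scene','s6'); t=snap('top','t6')
print(bot.get_obs()['eef_pos'])
def crop(im,p,r,n):
    x,y=int(p[0]),int(p[1]); x=min(max(x,r),560-r);y=min(max(y,r),420-r); return cv2.resize(im['color'][y-r:y+r,x-r:x+r,::-1],(n,n),interpolation=cv2.INTER_CUBIC)
a=crop(s,proj(s,[.4987,.248,.07]),60,400); b=crop(t,proj(t,[.4987,.248,.1]),60,400)
cv2.imwrite('pics/c6.png',np.hstack([a,b]))
# predicted rim corners at z=.105 in top and scene
y=np.radians(-14.82);c=np.array([.4985,.248]);u=np.array([np.cos(y),np.sin(y)]);v=np.array([-u[1],u[0]])
for n,im in(('scene',s),('top',t)):
    p0=proj(im,[.4987,.248,.07 if n=='scene' else .1]); x,yy=[min(max(int(q),60),m-60) for q,m in zip(p0,(560,420))]
    for h in (.056,.105): print(n,h,[tuple(int(round((q-o+60)*400/120)) for q,o in zip(proj(im,[*(c+a*u+b*v),h]),(x,yy))) for a,b in((-.1,-.034),(-.1,.034),(.1,.034),(.1,-.034))])
E
```

```text
[0.44843404 0.05615691 0.26468396]
scene 0.056 [(111, 112), (199, 101), (291, 325), (194, 338)]
scene 0.105 [(124, 66), (216, 56), (313, 283), (212, 296)]
top 0.056 [(220, 331), (144, 311), (210, 91), (285, 110)]
top 0.105 [(205, 328), (126, 307), (195, 78), (273, 98)]
```

View pics/c6.png

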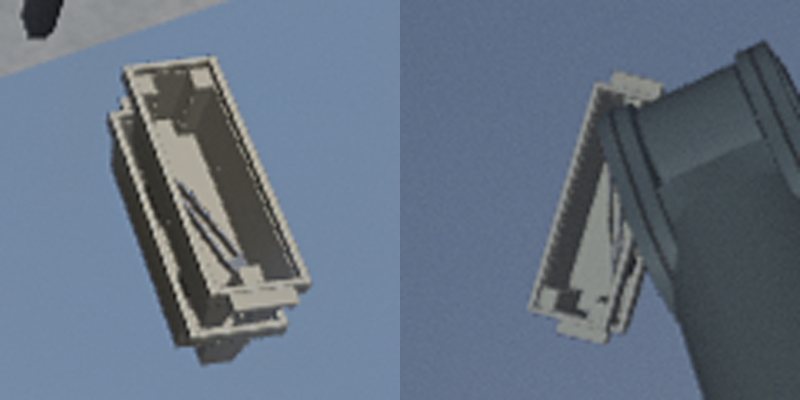

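The upper rim corners in the scene crop, (124,66), (216,58), (308,285) and (212,297), match the prediction for a level tray seated at 105 mm within a couple of pixels. The lips are at opposite ends and the forceps are inside.

```bash
python3 -c "
from plant import bot
print(bot.job_done())"
```

```text
the job is handed in; nothing more can be done
None
```

The job is done and handed in at about 20 s of the 56 s allowed; the hand-in itself reports no verdict.

- **Eyepiece:** I set the loose eyepiece down by feel, with about 5 N of contact. It stands upright in the rear half of the lower tray, about 35 mm from the centre. The picture afterwards showed it beside its mate.
- **Upper tray:** I gripped the forceps tray across its rim, turned it about 59° so its front faces opposite to the lower tray's, and lowered it until it touched. Contact came at an underside height of about 49 mm, which is the seat height, again with about 5 N.

**Last checks:** In the final scene picture the upper rim's corners match a level tray at 105 mm to about 1–2 camera pixels. The pull lips are at opposite ends, and the forceps lie in their tray. The lower tray showed no visible shift. None of the checks failed.

- **Not directly checked:** the arm hid part of the stack from the top camera. The upper tray also hides the eyepieces, so their clearance of about 8 mm is inferred from the seat height. I did not measure the bystander objects again at the end; no move went near them.
- **One disagreement:** the top and wrist cameras differed by 3–4 mm on the first position fixes. I used the closer wrist readings, which agreed with the given sizes to within about 1–2 mm.

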